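Crank the cork out of the bottle in the stand

TASK

Draw the cork from the small bottle in the round stand: turn the crank of its corkscrew clockwise, as seen from above, until the cork comes free of the neck and the crank suddenly turns easily. Stop there, within half a turn of the release, and let go of the crank; leave the crank of the wooden spice mill as it is.

Things in the scene. Friction and masses are not known exactly. Their poses are not given: they have to be found in the camera images.
- crank (a joint): Corkscrew crank's angle in rad, whole turns counted, growing clockwise from above; starts at 1 to 5. Stiff (6 to 11 N at the knob) while the cork (22 mm wide, climbing 1.5 mm per rad) is in the neck; its underside leaves the neck at 10.0 and by 10.4 rad the drag has dropped to about 1 N. Stays where it is left; end stop at 14.
- hub (a point): Point on the crank's upright axis, at the arm's top face, 247 mm above the table, over a small amber bottle (68 mm wide) in a round dark steel stand (130 mm wide, 46 mm tall). Its x axis runs along the arm, a steel bar 18 mm wide, 6 mm thick, to the knob; it turns with the crank.
- crank_knob (a point): Middle of the crank's knob: an upright dark wood cylinder, diameter 18 mm, 36 mm tall, on the arm's outer end, 60 mm from the axis. The point is 18 mm above the arm's top face and 18 mm below the knob's top. The knob spins freely on its pin, so a gripper can hold it without turning as it goes round.
- mill_crank (a joint): Angle in rad of the crank on the wooden spice mill (92 mm wide, 170 mm tall with a ball knob), a bystander that stands beside the bottle stand. Starts at 0 and grows clockwise; it stays where it is unless pushed.

How it is judged:
By the outcome, as a careful person would: the job done as asked, in the order asked, and still so for the second after the job is handed in, with the robot touching nothing.
It also fails if it takes over 72 s, if anything falls off the work surface, if the arm or the gripper's body presses on something with over 40 N, if the wrist force passes 120 N, or if a joint passes its speed limit or range.

ROBOT

A 6-joint arm with a two-finger parallel gripper is mounted at the origin on the work surface. World frame = base frame: x ahead of the robot, y to its left, z up, the work surface at z = 0. Lengths are in mm, angles in degrees, forces in N, time in s.
With the tool pointing down it reaches from about 300 to 850 mm from the base axis. Payload 4.2 kg.
Tool frame: the origin (TCP) lies between the finger pads; the fingertips stand 14 mm ahead of it and the grasp point (between the pads) lies 5 mm behind it; z points along the fingers, y is the line along which they close (so a half turn about z gives the same grasp; the last joint's range is limited). The gripper opens to 91 mm and grips with 3 to 60 N. Pads are 32 mm wide; open, the fingers measure 118 mm over their backs; the gripper's body (76 mm by 178 mm) begins 60 mm behind the grasp point.
Start: joints at [69.786, 18.312, 89.639, -0, 72.044, -1.146], TCP at [187.849, 543.465, 227.976] pointing down, gripper open.
Joint ranges: [-177.97, 177.97], [-48.28, 115.42], [12.27, 149.76], [-77.06, 257.06], [2.81, 150.46], [-146.56, 146.56]. Speed limits (degrees/s): [147.25, 147.25, 180, 180, 180, 180].

INTERFACE

Orientations are given as [roll, pitch, yaw] about the fixed x, y, z axes, in that order (R = Rz(yaw) Ry(pitch) Rx(roll)).
In Python, from workcell import * gives the robot as it stands. The module is installed in compiled form; this text tells all that it offers.
- The arm moves only by the tool send_rows, never from a script. Its argument "deltas" is a list of rows, each a list of 2 entries, a list of its own where there are three numbers: the shift along the tool's x, y, z normalised to -1 to 1, where 1 is 0.5 m, then the turn, a rotation vector about the tool's x, y, z normalised to -1 to 1, where 1 is 0.5 rad. A call has 1 to 10 rows; each row shifts and turns the commanded pose from where the row before left it, along the tool's axes as they then stand; what a row does not reach is not made up. A row lasts 1/10 s, in which the tool goes at most 50 mm and 8.59 degrees, less where a joint would pass 70% of its speed; a pose out of reach is approached as far as the arm can. A call with a number of a shift or a turn outside -1 to 1 is refused whole. A call with a gripper value outside its range is refused whole. "grip" is the closure, from 0 (fully open) to 1 (shut), set as the call begins (left out, the last holds). The fingers move at their own pace and stop on an object; "grip_force" is the grip in N (left out, the last holds). Time passes only in rows, so rows that do not move let the fingers close. It gives the time, the measured TCP pose, the force, the opening and the grip force at its end, in the units of the state.
- state(): the state, without advancing time (a new reading comes with each control period).
- grab_frame(name): name is "scene" or "top" or "wrist"; returns the picture (420x560x3 uint8, red, green, blue); there is no depth.
- calibration(name): a dict with "mtx" (3x3 intrinsics, pixels), "R" (3x3) and "t" (3): a world point X has camera coordinates R X + t. Camera axes: x right, y down, z forward; pixel columns grow to the right and rows downward; lengths in mm; the calibration is good to about 2 mm. A picture is of the moment at which its call begins: read the wrist's pose just before it. calibration takes no time and is no camera call; for the wrist camera it gives the pose at the moment of the call.
- job_done(): hands the job in; it is judged then, once.
Trained networks look in the newest picture that a camera, given by its name, has taken for a name from the list of things; names that differ only in an ending like _2 or _b are one class to them, and where a whole thing is asked for, a point or a joint stands for the part that bears it (a point fixed in the world has none). Each returns a list of dicts, best first, with "p" (0 to 1); they miss things now and then, are a little off and sometimes report something else, mostly with a low value. They report only what shows in the picture. A call takes as long as a camera call.
- trace(camera, label): "pixels" (420x560 bool, what is visible of it) and "bbox" ([left, top, width, height] in pixels, round what is visible of it).
The state is a dict: "time_s": time; "qpos": joint angles; "qvel": joint speeds; "effort": joint torques, N m; "ee_pos": TCP position; "ee_rot": TCP orientation; "force": force on the tool from outside, world axes, zero at the start; "torque": the same for the moment, N m; "gripper_width": finger opening in mm; "gripper_force": force on a finger pad.
Only numpy, scipy, OpenCV 4.12 (cv2) and the standard library are available. Lean on these libraries where they do the work, as an engineer would, in place of code of your own. Each camera call takes 0.05 s, during which the arm holds its last target. There are 200 camera calls.

## Working session

There is one attempt and no reset: what is moved stays moved. The work goes in short steps, Python scripts to look and compute and a tool call to move; the robot and the scene stay as the last step left them, time stands still between calls to the robot, and variables do not carry over. Pictures are saved under pics/ and viewed, at most 10 in all, crops included, and the job is handed in when it is done.

Besides the shell and the picture viewer there is one more tool, called after "Call:" as name(argument=value, ...) on one line, values as JSON. send_rows: Moves the arm, as the interface text tells. Scaled input: -1 to 1 covers 0.5 m each way for a shift and 0.5 rad each way for a turn. Its arguments: {"type":"object","properties":{"deltas":{"type":"array","items":{"type":"array"}},"grip":{"type":"number"},"grip_force":{"type":"number"}},"required":["deltas"]}

```bash
mkdir -p pics
python3 - <<'E'
from workcell import *
import cv2,numpy as np
s=state();print(s)
ims=[]
for n in("scene","top"):
    im=grab_frame(n).copy()
    for lab in("crank_knob","hub","crank","mill_crank"):
        for d in trace(n,lab)[:2]:
            ys,xs=np.nonzero(d["pixels"]);print(n,lab,round(d["p"],2),d["bbox"],xs.mean().round(1),ys.mean().round(1))
    cv2.imwrite(f"pics/{n}.png",im[:,:,::-1])
    print(calibration(n))
E
```

```text
{'time_s': 0.0, 'qpos': array([ 6.97856863e+01,  1.83518747e+01,  8.97055987e+01, -1.64297744e-03,
        7.20427233e+01, -1.14619004e+00]), 'qvel': array([-0.01370489, -0.01347019,  0.00350466, -0.08221658,  0.02145274,
       -0.00908277]), 'effort': array([ 1.50058571e-03, -4.12455010e+01, -2.31970900e+01,  7.27571966e-02,
        4.56785469e-02, -1.65909582e-04]), 'ee_pos': array([187.69627738, 543.00709105, 227.12337777]), 'ee_rot': array([-1.79899792e+02, -4.42537841e-04,  1.60932384e+02]), 'force': array([ 0.00966688, -0.63888261,  0.23578002]), 'torque': array([ 0.00023347, -0.02513965, -0.05177542]), 'gripper_force': 0.0, 'gripper_width': 91.30794049603577}
scene crank_knob 0.85 [149.9, 245.5, 44.0, 90.1] 171.6 288.5
scene hub 0.74 [150.0, 242.7, 45.9, 97.3] 171.1 288.1
scene crank 0.95 [149.1, 243.2, 50.4, 91.7] 172.0 289.1
scene mill_crank 0.57 [337.0, 164.3, 21.8, 43.3] 347.7 186.2
{'mtx': array([[433.51080743,   0.        , 284.01202153],
       [  0.        , 433.51080743, 206.27750809],
       [  0.        ,   0.        ,   1.        ]]), 'R': array([[ 0.77120276,  0.63650588, -0.01032318],
       [ 0.4815279 , -0.59388199, -0.64454252],
       [-0.41638585,  0.49210207, -0.76449878]]), 't': array([-433.86670314,  -96.06497218, 1055.92020134])}
top crank_knob 0.58 [386.6, 208.8, 27.1, 48.2] 399.5 232.6
top hub 0.96 [386.1, 208.4, 29.8, 50.6] 399.3 232.6
top crank 0.9 [387.2, 205.8, 28.6, 53.4] 399.6 232.8
top mill_crank 0.83 [156.8, 199.8, 41.1, 19.5] 175.6 208.0
top mill_crank 0.6 [385.0, 206.0, 29.9, 53.6] 399.3 232.8
{'mtx': array([[504.49244772,   0.        , 279.57030538],
       [  0.        , 504.49244772, 202.15331053],
       [  0.        ,   0.        ,   1.        ]]), 'R': array([[ 0.02301163, -0.99973398, -0.00156065],
       [-0.99268745, -0.02266434, -0.11856622],
       [ 0.11849931,  0.00427764, -0.99294492]]), 't': array([ -2.09885642, 584.08847608, 970.18401241])}
```

Run:
```python
import cv2,numpy as np
a=cv2.imread("pics/top.png")[150:300,330:470];b=cv2.imread("pics/scene.png")
a=cv2.resize(a,None,fx=3,fy=3,interpolation=3)
b=b[120:390,80:420]; b=cv2.resize(b,(450,357))
c=np.zeros((460,800,3),np.uint8);c[:450,:350]=cv2.resize(a,(350,375))[:375].__class__(0) if 0 else 0
a=cv2.resize(a,(350,375));c[:375,:350]=a;c[:357,350:]=b
cv2.imwrite("pics/mix.png",c)
```

```text
(no output)
```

View pics/mix.png

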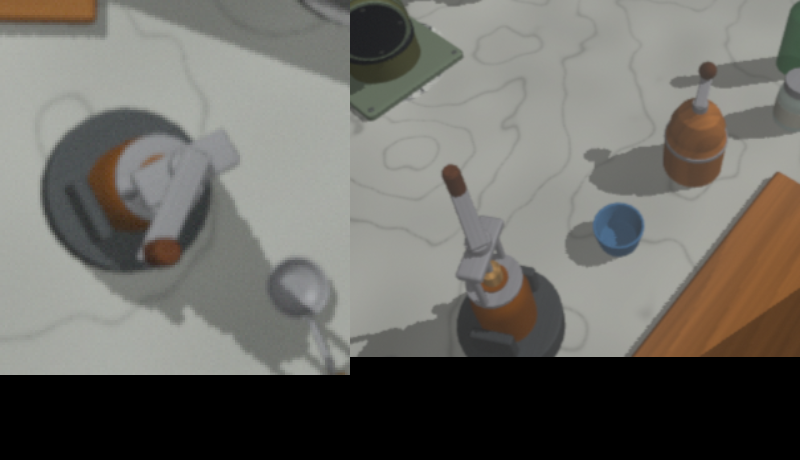

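View pics/top.png

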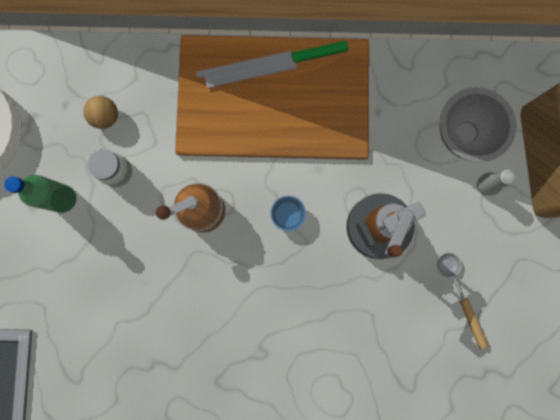

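The top view shows the bottle stand around (381,226) with the knob at about (395,250). In the scene view the knob is at about (158,256). The mill is well off to the left, at (200,208).

```bash
cat > h.py <<'E'
from workcell import *
import numpy as np,cv2
def ray(c,uv):
    d=c["R"].T@np.linalg.solve(c["mtx"],[uv[0],uv[1],1]);return -c["R"].T@c["t"],d
def atz(c,uv,z):
    o,d=ray(c,uv);return o+d*(z-o[2])/d[2]
def proj(c,X):
    p=c["mtx"]@(c["R"]@np.array(X,float)+c["t"]);return (p[:2]/p[2]).round(1)
def tri(l):
    A=0;b=0
    for c,uv in l:
        o,d=ray(c,uv);d/=np.linalg.norm(d);P=np.eye(3)-np.outer(d,d);A=A+P;b=b+P@o
    return np.linalg.solve(A,b)
def knob(im,box=None):
    # dark reddish wood mask
    h=cv2.cvtColor(im,cv2.COLOR_RGB2HSV)
    return ((h[...,0]<15)&(h[...,1]>90)&(h[...,2]<130)).astype(np.uint8)
E
python3 - <<'E'
from h import *
T=calibration("top");S=calibration("scene")
for n,c,b in(("top",T,(380,235,412,262)),("scene",S,(145,238,185,280))):
    im=cv2.imread(f"pics/{n}.png")[:,:,::-1]
    m=knob(np.ascontiguousarray(im));x0,y0,x1,y1=b
    ys,xs=np.nonzero(m[y0:y1,x0:x1]);xs+=x0;ys+=y0
    print(n,len(xs),xs.mean(),ys.mean(),xs.min(),xs.max(),ys.min(),ys.max())
    globals()["p"+n]=(xs.mean(),ys.mean())
K=tri([(T,ptop),(S,pscene)]);print("knob",K,atz(T,ptop,265),atz(S,pscene,265))
print("stand",atz(T,(380.8,226),40))
g=cv2.cvtColor(cv2.imread("pics/top.png"),cv2.COLOR_BGR2GRAY)
for p in((163,180),(185,160),(205,145),(150,175)):pass
print("arm inner end",atz(T,(330+193/2.5,150+160/2.5),247))
E
```

```text
top 150 392.3066666666667 247.66666666666666 380 402 235 255
scene 85 156.27058823529413 249.65882352941176 151 162 245 254
knob [ 489.05147688 -161.32992947  278.61229285] [ 490.95889547 -162.1053139   265.        ] [ 477.47589133 -159.29649965  265.        ]
stand [ 540.61464996 -189.16746899   40.        ]
arm inner end [ 544.56080123 -189.52018394  247.        ]
```

The triangulated knob is about (487,-162) and the stand axis about (541,-189). That gives a radius of about 60 mm, which is consistent. I'll raise the arm and swing over.

Call:
send_rows(deltas=[[[0,0,-0.08],[0,0,0]],[[0,0,-0.08],[0,0,0]],[[0,0,-0.08],[0,0,0]],[[0,0,-0.08],[0,0,0]],[[0,0,-0.08],[0,0,0]],[[-0.09,0,0],[0,0,0.157]],[[-0.09,0,0],[0,0,0.157]],[[-0.09,0,0],[0,0,0.157]],[[-0.09,0,0],[0,0,0.157]],[[-0.09,0,0],[0,0,0.157]]], grip=0.5)

```text
time_s: 1.5
ee_pos: [386.7, 437.3, 427.7]
ee_rot: [-180.0, -0.0, 138.3]
force: [0.1, 0.7, 0.6]
gripper_width: 45.2
gripper_force: 0.0
```

Call:
send_rows(deltas=[[[-0.09,0,0],[0,0,0.157]],[[-0.09,0,0],[0,0,0.157]],[[-0.09,0,0],[0,0,0.157]],[[-0.09,0,0],[0,0,0.157]],[[-0.09,0,0],[0,0,0.157]],[[-0.09,0,0],[0,0,0.157]],[[-0.09,0,0],[0,0,0.157]],[[-0.09,0,0],[0,0,0.157]],[[-0.09,0,0],[0,0,0.157]],[[-0.09,0,0],[0,0,0.157]]])

```text
time_s: 2.5
ee_pos: [593.0, 49.9, 427.6]
ee_rot: [-180.0, -0.0, 93.3]
force: [0.8, 0.8, -0.3]
gripper_width: 45.8
gripper_force: 0.0
```

Call:
send_rows(deltas=[[[-0.09,0,0],[0,0,0.157]],[[-0.09,0,0],[0,0,0.157]],[[-0.09,0,0],[0,0,0.157]],[[0,0,0],[0,0,0]]])

```text
time_s: 2.9
ee_pos: [589.5, -88.1, 427.7]
ee_rot: [-180.0, 0.1, 79.5]
force: [-0.7, 0.2, 0.1]
gripper_width: 45.1
gripper_force: 0.0
```

Run:
```python
from h import *
c=calibration("wrist");s=state();print(s["ee_pos"],s["ee_rot"],s["force"],s["gripper_width"])
im=grab_frame("wrist");cv2.imwrite("pics/w1.png",im[:,:,::-1])
print(c, proj(c,[487,-162,265]),proj(c,[541,-189,247]))
```

```text
[589.45988861 -88.14326412 427.6594496 ] [-1.79984761e+02  1.35187987e-01  7.95288623e+01] [-0.70557102  0.18934277  0.07944183] 45.13039195388281
{'mtx': array([[305.65536719,   0.        , 276.49686664],
       [  0.        , 305.65536719, 207.712875  ],
       [  0.        ,   0.        ,   1.        ]]), 'R': array([[ 0.98333484, -0.18179924, -0.00127698],
       [-0.17446559, -0.94559666,  0.27460649],
       [-0.05113076, -0.26980734, -0.96155585]]), 't': array([-594.29625741,  -66.33070854,  590.49413695])} [202.1 272.1] [253.5 277.4]
```

View pics/w1.png

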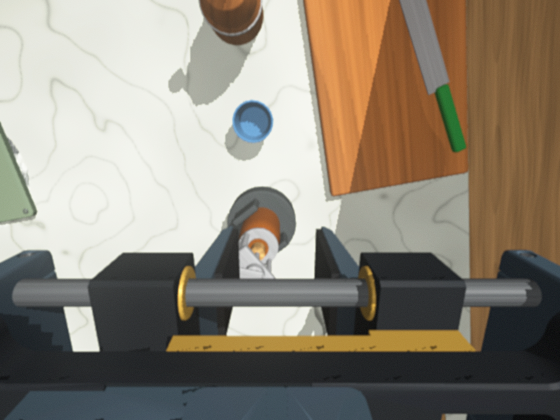

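The gripper occludes the crank. The stand is at (262,220), so I'll shift in -y to bring the crank up in the wrist view.

Call:
send_rows(deltas=[[[-0.086,-0.025,0],[0,0,0]],[[-0.086,-0.025,0],[0,0,0]],[[-0.086,-0.025,0],[0,0,0]],[[-0.086,-0.025,0],[0,0,0]],[[-0.086,-0.025,0],[0,0,0]],[[0,0,0],[0,0,0]],[[0,0,0],[0,0,0]]])

```text
time_s: 3.65
ee_pos: [491.3, -283.4, 428.0]
ee_rot: [180.0, -0.1, 80.0]
force: [0.1, 0.7, -0.5]
gripper_width: 45.5
gripper_force: 0.0
```

Run:
```python
from h import *
c=calibration("wrist");s=state();print(s["ee_pos"],s["ee_rot"],s["force"],s["gripper_width"])
im=grab_frame("wrist")
np.savez("w2.npz",**c)
k=proj(c,[487,-162,265]);h=proj(c,[541,-189,247]);print(k,h)
x,y=((k+h)/2).astype(int);x0=max(0,x-100);y0=max(0,y-75)
cv2.imwrite("pics/w2full.png",im[:,:,::-1])
print(x0,y0);cv2.imwrite("pics/w2.png",cv2.resize(im[y0:y0+150,x0:x0+200,::-1],None,fx=4,fy=4,interpolation=2))
```

```text
[ 491.27127015 -283.38790599  427.95559578] [ 1.79976819e+02 -6.72707000e-02  7.99664519e+01] [ 0.13687654  0.69520614 -0.53364385] 45.46726865486113
[251.4  77.4] [308.5  97.5]
179 12
```

View pics/w2.png

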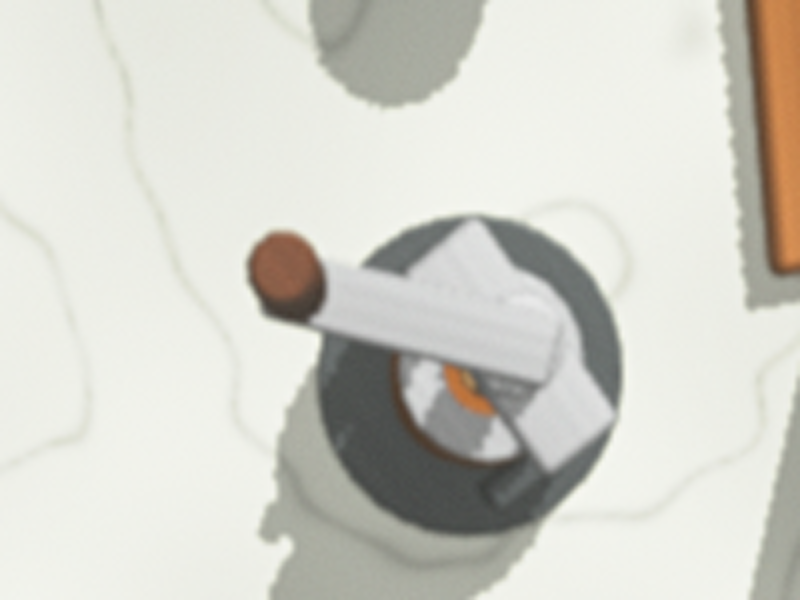

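The crop shows the knob's top centre at (286,266), which is full-image (250.5,78.5). The arm's inner end is at (553,350), or (317.2,99.5) in the full image, and the crossbeam lies below the arm.

Run:
```python
from h import *
c=dict(np.load("w2.npz"));T=calibration("top");S=calibration("scene")
f=lambda x,y:(179+(x+.5)/4-.5,12+(y+.5)/4-.5)
k=atz(c,f(286,266),283);e=atz(c,f(553,350),247);s=atz(c,f(470,372),46)
print("knob",k,"end",e,"stand",s,np.hypot(*(e-k)[:2]))
u=(e-k)/np.hypot(*(e-k)[:2]);print("hub",k+60*u)
# bridge ends
print("beam mid",atz(c,f((475+550)/2+0,(220+470)/2),241))
print("knob top(T,S) proj",proj(T,[*k[:2],283]),proj(S,[*k[:2],283]),"hub stand proj T",proj(T,[*(k+60*u)[:2],46]))
g=cv2.imread("pics/top.png")
# stand: dark pixels fit by min circle
hsv=cv2.cvtColor(g,cv2.COLOR_BGR2HSV);m=((hsv[...,2]<95)&(hsv[...,1]<60)).astype(np.uint8);m[:190]=0;m[262:]=0;m[:,:340]=0;m[:,420:]=0
n,l,st,_=cv2.connectedComponentsWithStats(m);i=1+np.argmax(st[1:,4]);ys,xs=np.nonzero(l==i)
cc,r=cv2.minEnclosingCircle(np.c_[xs,ys].astype(np.float32));print(cc,r,atz(T,cc,46))
```

```text
knob [ 486.69334737 -164.95999753  283.        ] end [ 549.41182197 -192.13675742  247.        ] stand [ 540.88133534 -185.82451237   46.        ] 68.35337104806844
hub [ 541.74708383 -188.81552314  251.39951027]
beam mid [ 539.78016858 -188.74899981  241.        ]
knob top(T,S) proj [396.9 250.3] [154.2 248.3] hub stand proj T [381.2 225.2]
(379.9838562011719, 227.43548583984375) 33.77157974243164 [ 537.30603279 -186.38316349   46.        ]
```

Call:
send_rows(deltas=[[[0.0776,-0.0166,0],[0,0,0]],[[0.0776,-0.0166,0],[0,0,0]],[[0.0776,-0.0166,0],[0,0,0]],[[0,0,0.08],[0,0,0]],[[0,0,0.08],[0,0,0]],[[0,0,0.054],[0,0,0]],[[0,0,0],[0,0,0]],[[0,0,0],[0,0,0]]])

```text
time_s: 4.5
ee_pos: [487.6, -163.6, 321.8]
ee_rot: [180.0, -0.0, 80.1]
force: [1.1, -0.3, -0.0]
gripper_width: 45.1
gripper_force: 0.0
```

Run:
```python
from h import *
im=np.hstack([grab_frame("scene")[180:360,80:280],grab_frame("top")[160:340,300:500]])
s=state();print(s["ee_pos"],s["ee_rot"],s["force"])
cv2.imwrite("pics/c3.png",cv2.resize(im[:,:,::-1],None,fx=2,fy=2))
```

```text
[ 488.10213626 -164.55615771  323.04634025] [1.79774049e+02 2.06897325e-02 8.00403162e+01] [0.52005428 0.06855703 0.11496921]
```

View pics/c3.png

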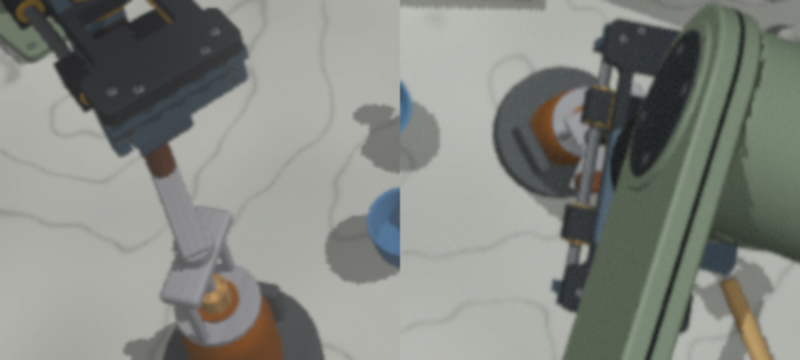

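The gripper is centred over the knob, with the knob under the fingers in the scene half at (160,160). I'll descend and grip.

Call:
send_rows(deltas=[[[0,0,0.03],[0,0,0]],[[0,0,0.03],[0,0,0]],[[0,0,0.03],[0,0,0]],[[0,0,0.02],[0,0,0]],[[0,0,0],[0,0,0]],[[0,0,0],[0,0,0]]])

```text
time_s: 5.2
ee_pos: [487.4, -165.0, 266.9]
ee_rot: [179.9, 0.0, 80.0]
force: [0.6, 0.8, -0.2]
gripper_width: 45.7
gripper_force: 0.0
```

Call:
send_rows(deltas=[[[0,0,0],[0,0,0]],[[0,0,0],[0,0,0]],[[0,0,0],[0,0,0]],[[0,0,0],[0,0,0]],[[0,0,0],[0,0,0]]], grip=1, grip_force=30)

```text
time_s: 5.7
ee_pos: [486.8, -164.9, 266.2]
ee_rot: [180.0, -0.0, 80.0]
force: [-0.3, 0.2, 2.0]
gripper_width: 17.3
gripper_force: 30.0
```

Run:
```python
import numpy as np
y=np.radians(80);X=np.array([np.cos(y),np.sin(y)]);Y=np.array([np.sin(y),-np.cos(y)])
p=lambda d:60*np.array([np.cos(np.radians(d)),np.sin(np.radians(d))])
acc=np.zeros(2)
for k in range(6):
    o=[]
    for j in range(10):
        a=156-60*k-6*j;t=p(a-6)-p(156);t=np.array([t@X,t@Y])/500
        d=np.round(t-acc,4);acc+=d;o.append(f"[[{d[0]:g}, {d[1]:g}, 0], [0, 0, 0]]")
    print("["+", ".join(o)+"]")
```

```text
[[[0.012, 0.0037, 0], [0, 0, 0]], [[0.0116, 0.0049, 0], [0, 0, 0]], [[0.011, 0.0061, 0], [0, 0, 0]], [[0.0102, 0.0072, 0], [0, 0, 0]], [[0.0095, 0.0082, 0], [0, 0, 0]], [[0.0086, 0.0092, 0], [0, 0, 0]], [[0.0076, 0.01, 0], [0, 0, 0]], [[0.0064, 0.0108, 0], [0, 0, 0]], [[0.0053, 0.0114, 0], [0, 0, 0]], [[0.0041, 0.0119, 0], [0, 0, 0]]]
[[[0.0028, 0.0122, 0], [0, 0, 0]], [[0.0016, 0.0125, 0], [0, 0, 0]], [[0.0002, 0.0125, 0], [0, 0, 0]], [[-0.0011, 0.0125, 0], [0, 0, 0]], [[-0.0024, 0.0124, 0], [0, 0, 0]], [[-0.0037, 0.012, 0], [0, 0, 0]], [[-0.0049, 0.0115, 0], [0, 0, 0]], [[-0.0061, 0.011, 0], [0, 0, 0]], [[-0.0072, 0.0103, 0], [0, 0, 0]], [[-0.0082, 0.0095, 0], [0, 0, 0]]]
[[[-0.0092, 0.0086, 0], [0, 0, 0]], [[-0.01, 0.0075, 0], [0, 0, 0]], [[-0.0108, 0.0065, 0], [0, 0, 0]], [[-0.0114, 0.0053, 0], [0, 0, 0]], [[-0.0119, 0.0041, 0], [0, 0, 0]], [[-0.0122, 0.0028, 0], [0, 0, 0]], [[-0.0125, 0.0015, 0], [0, 0, 0]], [[-0.0125, 0.0003, 0], [0, 0, 0]], [[-0.0125, -0.0011, 0], [0, 0, 0]], [[-0.0124, -0.0024, 0], [0, 0, 0]]]
[[[-0.012, -0.0037, 0], [0, 0, 0]], [[-0.0115, -0.0049, 0], [0, 0,
[... 293 characters left out ...]
[[[-0.0028, -0.0122, 0], [0, 0, 0]], [[-0.0015, -0.0125, 0], [0, 0, 0]], [[-0.0003, -0.0126, 0], [0, 0, 0]], [[0.0011, -0.0125, 0], [0, 0, 0]], [[0.0024, -0.0123, 0], [0, 0, 0]], [[0.0037, -0.012, 0], [0, 0, 0]], [[0.0049, -0.0116, 0], [0, 0, 0]], [[0.0061, -0.011, 0], [0, 0, 0]], [[0.0072, -0.0102, 0], [0, 0, 0]], [[0.0082, -0.0095, 0], [0, 0, 0]]]
[[[0.0092, -0.0086, 0], [0, 0, 0]], [[0.0101, -0.0075, 0], [0, 0, 0]], [[0.0107, -0.0065, 0], [0, 0, 0]], [[0.0114, -0.0053, 0], [0, 0, 0]], [[0.0119, -0.0041, 0], [0, 0, 0]], [[0.0122, -0.0028, 0], [0, 0, 0]], [[0.0125, -0.0016, 0], [0, 0, 0]], [[0.0126, -0.0002, 0], [0, 0, 0]], [[0.0125, 0.0011, 0], [0, 0, 0]], [[0.0123, 0.0024, 0], [0, 0, 0]]]
```

Call:
send_rows(deltas=[[[0.012,0.0037,0],[0,0,0]],[[0.0116,0.0049,0],[0,0,0]],[[0.011,0.0061,0],[0,0,0]],[[0.0102,0.0072,0],[0,0,0]],[[0.0095,0.0082,0],[0,0,0]],[[0.0086,0.0092,0],[0,0,0]],[[0.0076,0.01,0],[0,0,0]],[[0.0064,0.0108,0],[0,0,0]],[[0.0053,0.0114,0],[0,0,0]],[[0.0041,0.0119,0],[0,0,0]]])

```text
time_s: 6.7
ee_pos: [536.0, -129.1, 266.1]
ee_rot: [180.0, -0.1, 80.0]
force: [-3.3, 0.1, 4.9]
gripper_width: 17.1
gripper_force: 30.0
```

Call:
send_rows(deltas=[[[0.0028,0.0122,0],[0,0,0]],[[0.0016,0.0125,0],[0,0,0]],[[0.0002,0.0125,0],[0,0,0]],[[-0.0011,0.0125,0],[0,0,0]],[[-0.0024,0.0124,0],[0,0,0]]])

```text
time_s: 7.2
ee_pos: [566.6, -134.1, 266.0]
ee_rot: [-180.0, -0.0, 80.0]
force: [-3.6, -0.8, 5.0]
gripper_width: 17.4
gripper_force: 30.0
```

Run:
```python
from h import *
s=state();print(s["ee_pos"],s["force"],s["torque"],s["effort"])
im=np.hstack([grab_frame("scene")[200:350,100:250],grab_frame("top")[160:310,310:460]])
cv2.imwrite("pics/c4.png",cv2.resize(im[:,:,::-1],None,fx=2.6,fy=2.6))
```

```text
[ 566.60981902 -134.13462743  266.04163462] [-3.58298315 -0.75047525  5.04711522] [-0.14943876  0.81918006  0.02420443] [ 6.89434446e-01 -3.85252726e+01 -2.31708276e+01  4.74779550e-01
 -1.20623756e+00  8.42605485e-03]
```

View pics/c4.png

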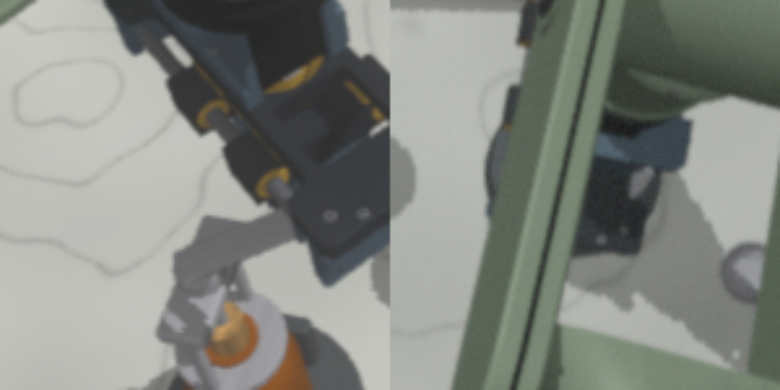

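The crank follows the gripper, now pointing right-up in the scene half. The tan cork is still seated in the neck at (230,335). I'll continue.

Call:
send_rows(deltas=[[[-0.0037,0.012,0],[0,0,0]],[[-0.0049,0.0115,0],[0,0,0]],[[-0.0061,0.011,0],[0,0,0]],[[-0.0072,0.0103,0],[0,0,0]],[[-0.0082,0.0095,0],[0,0,0]]])

```text
time_s: 7.8
ee_pos: [590.6, -153.8, 266.0]
ee_rot: [-180.0, -0.1, 80.0]
force: [-4.4, -0.1, 4.9]
gripper_width: 17.0
gripper_force: 30.0
```

Call:
send_rows(deltas=[[[-0.0092,0.0086,0],[0,0,0]],[[-0.01,0.0075,0],[0,0,0]],[[-0.0108,0.0065,0],[0,0,0]],[[-0.0114,0.0053,0],[0,0,0]],[[-0.0119,0.0041,0],[0,0,0]],[[-0.0122,0.0028,0],[0,0,0]],[[-0.0125,0.0015,0],[0,0,0]],[[-0.0125,0.0003,0],[0,0,0]],[[-0.0125,-0.0011,0],[0,0,0]],[[-0.0124,-0.0024,0],[0,0,0]]])

```text
time_s: 8.8
ee_pos: [597.2, -212.3, 266.0]
ee_rot: [180.0, -0.2, 80.0]
force: [-2.9, 4.4, 6.7]
gripper_width: 17.4
gripper_force: 30.0
```

Call:
send_rows(deltas=[[[-0.012,-0.0037,0],[0,0,0]],[[-0.0115,-0.0049,0],[0,0,0]],[[-0.011,-0.0061,0],[0,0,0]],[[-0.0103,-0.0072,0],[0,0,0]],[[-0.0095,-0.0082,0],[0,0,0]],[[-0.0086,-0.0092,0],[0,0,0]],[[-0.0075,-0.0101,0],[0,0,0]],[[-0.0065,-0.0107,0],[0,0,0]],[[-0.0053,-0.0114,0],[0,0,0]],[[-0.0041,-0.0119,0],[0,0,0]]])

```text
time_s: 9.8
ee_pos: [549.3, -248.6, 266.1]
ee_rot: [179.8, -0.1, 80.0]
force: [3.0, 4.4, 3.6]
gripper_width: 17.2
gripper_force: 30.0
```

```bash
cat > f.py <<'E'
from h import *
s=state();p=s["ee_pos"][:2]-[541.5,-188.8];r=np.hypot(*p);u=p/r;t=np.array([u[1],-u[0]]);F=s["force"][:2]
print("t",s["time_s"],"ang",np.degrees(np.arctan2(p[1],p[0])).round(1),"r",r.round(1),"Ft",(F@t).round(2),"Fr",(F@u).round(2),"v",s["qvel"].round(1),"M",s["torque"].round(2))
E
python3 f.py
```

```text
t 9.8 ang -82.6 r 60.3 Ft -3.59 Fr -4.01 v [-3.3 -4.8  7.4  0.2 -2.6 -3.3] M [ 0.77 -0.37  0.01]
```

Call:
send_rows(deltas=[[[-0.0028,-0.0122,0],[0,0,0]],[[-0.0015,-0.0125,0],[0,0,0]],[[-0.0003,-0.0126,0],[0,0,0]],[[0.0011,-0.0125,0],[0,0,0]],[[0.0024,-0.0123,0],[0,0,0]],[[0.0037,-0.012,0],[0,0,0]],[[0.0049,-0.0116,0],[0,0,0]],[[0.0061,-0.011,0],[0,0,0]],[[0.0072,-0.0102,0],[0,0,0]],[[0.0082,-0.0095,0],[0,0,0]]])

```text
time_s: 10.8
ee_pos: [493.9, -225.2, 266.1]
ee_rot: [179.8, 0.1, 80.0]
force: [4.6, -0.2, 2.4]
gripper_width: 17.3
gripper_force: 30.0
```

```bash
python3 f.py
```

```text
t 10.8 ang -142.6 r 60.0 Ft -2.94 Fr -3.56 v [ 2.8 -5.2  7.1  0.3 -2.   2.7] M [-0.08 -0.92  0.01]
```

Call:
send_rows(deltas=[[[0.0092,-0.0086,0],[0,0,0]],[[0.0101,-0.0075,0],[0,0,0]],[[0.0107,-0.0065,0],[0,0,0]],[[0.0114,-0.0053,0],[0,0,0]],[[0.0119,-0.0041,0],[0,0,0]]])

```text
time_s: 11.3
ee_pos: [482.0, -196.1, 266.1]
ee_rot: [179.9, 0.1, 80.0]
force: [5.1, -3.4, 3.4]
gripper_width: 17.3
gripper_force: 30.0
```

```bash
python3 f.py
```

```text
t 11.3 ang -173.0 r 59.9 Ft -4.03 Fr -4.61 v [ 6.  -2.9  3.8  0.2 -1.1  5.9] M [-0.56 -0.85  0.01]
```

Call:
send_rows(deltas=[[[0.0122,-0.0028,0],[0,0,0]],[[0.0125,-0.0016,0],[0,0,0]],[[0.0126,-0.0002,0],[0,0,0]],[[0.0125,0.0011,0],[0,0,0]],[[0.0123,0.0024,0],[0,0,0]]])

```text
time_s: 11.8
ee_pos: [486.8, -164.3, 266.1]
ee_rot: [-180.0, -0.0, 80.0]
force: [2.6, -2.2, 5.3]
gripper_width: 17.1
gripper_force: 30.0
```

```bash
python3 f.py
```

```text
t 11.8 ang 155.9 r 59.9 Ft -0.96 Fr -3.31 v [ 7.1  0.3 -0.6  0.2 -0.2  7. ] M [-0.5  -0.63 -0.02]
```

One full turn is done and the drag reads lower. I'll take another small step to confirm, looking at the cork too.

Call:
send_rows(deltas=[[[0.012,0.0037,0],[0,0,0]],[[0.0116,0.0049,0],[0,0,0]],[[0.011,0.0061,0],[0,0,0]]])

```text
time_s: 12.1
ee_pos: [497.0, -148.7, 266.1]
ee_rot: [-180.0, 0.0, 80.0]
force: [2.5, -3.0, 4.7]
gripper_width: 17.2
gripper_force: 30.0
```

```bash
python3 f.py
python3 - <<'E'
from h import *
im=grab_frame("scene")[215:335,110:270]
cv2.imwrite("pics/c5.png",cv2.resize(im[:,:,::-1],None,fx=4,fy=4,interpolation=2))
E
```

```text
t 12.1 ang 137.9 r 59.9 Ft -0.57 Fr -3.85 v [ 6.6  2.2 -3.  -0.1  0.4  6.4] M [-0.61 -0.35  0.02]
```

View pics/c5.png

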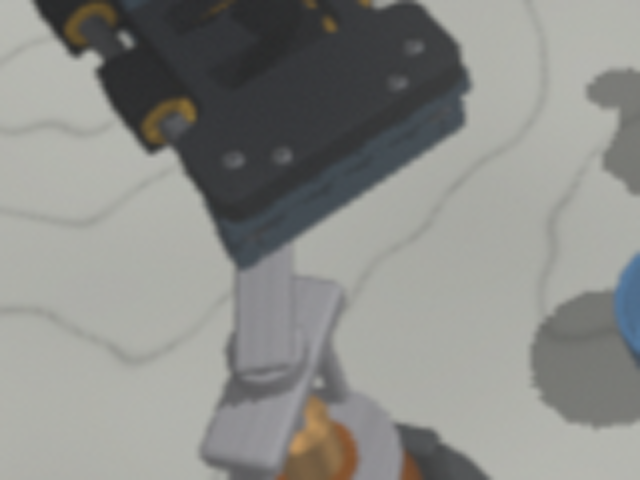

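The cork is partly raised at (310,440), but the view doesn't settle whether it's free. I'll step to 96°, where the first-turn drag read -3.3 N, and compare.

Call:
send_rows(deltas=[[[0.0102,0.0072,0],[0,0,0]],[[0.0095,0.0082,0],[0,0,0]],[[0.0086,0.0092,0],[0,0,0]],[[0.0076,0.01,0],[0,0,0]]])

```text
time_s: 12.55
ee_pos: [516.7, -134.2, 266.1]
ee_rot: [-179.9, 0.0, 80.0]
force: [1.4, -3.1, 6.5]
gripper_width: 16.7
gripper_force: 30.0
```

```bash
python3 f.py
```

```text
t 12.55 ang 114.4 r 60.0 Ft 0.01 Fr -3.43 v [ 4.6  4.3 -5.9 -0.3  1.5  4.6] M [-0.7  -0.09  0.06]
```

Call:
send_rows(deltas=[[[0.0064,0.0108,0],[0,0,0]],[[0.0053,0.0114,0],[0,0,0]],[[0.0041,0.0119,0],[0,0,0]]])

```text
time_s: 12.85
ee_pos: [534.5, -129.1, 266.1]
ee_rot: [-179.8, 0.0, 80.0]
force: [0.8, -3.0, 6.7]
gripper_width: 16.9
gripper_force: 30.0
```

```bash
python3 f.py
```

```text
t 12.85 ang 96.7 r 60.1 Ft 0.45 Fr -3.06 v [ 2.6  5.4 -7.5 -0.2  2.1  2.6] M [-0.47  0.1  -0.04]
```

Call:
send_rows(deltas=[[[0,0,0],[0,0,0]],[[0,0,0],[0,0,0]],[[0,0,0],[0,0,0]],[[0,0,0],[0,0,0]],[[0,0,0],[0,0,0]],[[0,0,0],[0,0,0]],[[0,0,0],[0,0,0]],[[0,0,0],[0,0,0]],[[0,0,0],[0,0,0]],[[0,0,0],[0,0,0]]])

```text
time_s: 13.85
ee_pos: [534.7, -129.2, 266.1]
ee_rot: [-179.9, -0.0, 80.0]
force: [1.2, -1.1, 6.2]
gripper_width: 17.8
gripper_force: 30.0
```

```bash
python3 f.py
```

```text
t 13.85 ang 96.5 r 60.0 Ft 1.03 Fr -1.22 v [ 0.1 -0.   0.1 -0.1  0.1  0. ] M [-0.38 -0.13  0.05]
```

Call:
send_rows(deltas=[[[0.0028,0.0122,0],[0,0,0]],[[0.0016,0.0125,0],[0,0,0]],[[0.0002,0.0125,0],[0,0,0]]])

```text
time_s: 14.15
ee_pos: [553.0, -129.8, 266.1]
ee_rot: [-179.8, -0.0, 80.0]
force: [-0.2, -0.6, 7.1]
gripper_width: 17.1
gripper_force: 30.0
```

```bash
python3 f.py
```

```text
t 14.15 ang 79.0 r 60.1 Ft -0.07 Fr -0.61 v [ 0.6  5.9 -8.3 -0.2  2.4  0.6] M [-0.31  0.1   0.06]
```

Call:
send_rows(deltas=[[[-0.0011,0.0125,0],[0,0,0]],[[0,0,0],[0,0,0]],[[0,0,0],[0,0,0]],[[0,0,0],[0,0,0]],[[0,0,0],[0,0,0]],[[0,0,0],[0,0,0]],[[0,0,0],[0,0,0]],[[0,0,0],[0,0,0]]])

```text
time_s: 14.95
ee_pos: [559.3, -131.4, 266.1]
ee_rot: [-179.9, -0.0, 80.0]
force: [-0.3, 0.1, 6.8]
gripper_width: 17.3
gripper_force: 30.0
```

```bash
python3 f.py
python3 - <<'E'
from h import *
a=grab_frame("scene")[255:345,140:260]
b=cv2.imread("pics/scene.png")[255:345,140:260,::-1]
cv2.imwrite("pics/c6.png",cv2.resize(np.hstack([b,a])[:,:,::-1],None,fx=3.3,fy=3.3,interpolation=2))
E
```

```text
t 14.95 ang 72.8 r 60.1 Ft -0.29 Fr -0.03 v [-0.   0.1 -0.1  0.  -0.1  0.1] M [-0.25 -0.08  0.01]
```

View pics/c6.png

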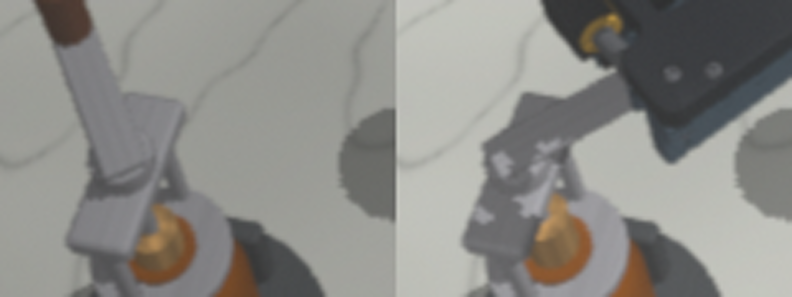

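The cork stands clearly higher than at the start: its top is at about y=197 in the right half, against 212 in the left. The drag stays near zero, so I'm letting go.

Call:
send_rows(deltas=[[[0,0,0],[0,0,0]],[[0,0,0],[0,0,0]],[[0,0,0],[0,0,0]],[[0,0,0],[0,0,0]],[[0,0,0],[0,0,0]]], grip=0.5)

```text
time_s: 15.5
ee_pos: [559.9, -132.1, 265.5]
ee_rot: [-179.9, -0.0, 80.0]
force: [0.6, 0.2, 0.4]
gripper_width: 45.5
gripper_force: 0.0
```

Call:
send_rows(deltas=[[[0,0,-0.02],[0,0,0]],[[0,0,-0.04],[0,0,0]],[[0,0,-0.08],[0,0,0]],[[0,0,-0.08],[0,0,0]],[[-0.08,0,-0.06],[0,0,0]],[[-0.08,0,0],[0,0,0]],[[-0.08,0,0],[0,0,0]],[[-0.08,0,0],[0,0,0]],[[0,0,0],[0,0,0]],[[0,0,0],[0,0,0]]])

```text
time_s: 16.5
ee_pos: [532.1, -290.3, 406.2]
ee_rot: [180.0, -0.0, 79.9]
force: [0.7, -0.3, 0.1]
gripper_width: 45.5
gripper_force: 0.0
```

Run:
```python
from h import *
s=state();print(s["ee_pos"],s["force"])
c=calibration("wrist");w=grab_frame("wrist")
x,y=proj(c,[541,-188,247]).astype(int);print(x,y)
x0=min(max(0,x-60),440);y0=min(max(0,y-45),330)
a=cv2.resize(w[y0:y0+90,x0:x0+120],(400,300),interpolation=2)
b=cv2.resize(grab_frame("scene")[255:345,140:260],(400,300),interpolation=2)
cv2.imwrite("pics/c7.png",np.hstack([a,b])[:,:,::-1])
```

```text
[ 532.0813811  -290.27597544  406.23043445] [ 0.72624551 -0.27930271  0.06399188]
268 95
```

View pics/c7.png

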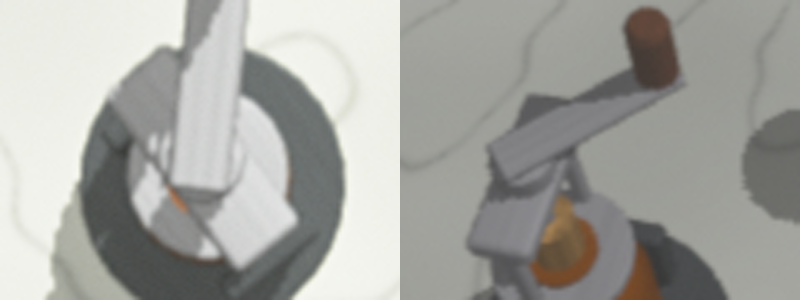

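The knob is free, the arm is clear of it, and the crank is where I left it. The cork is raised above the neck at (560,240) in the right half.

```bash
python3 -c "
from workcell import *
print(job_done())"
```

```text
the job is handed in; nothing more can be done
None
```

I turned the crank clockwise about 1.2 turns until the drag fell to nearly nothing, then let go, backed off and handed the job in at about 16.5 s; by my estimate it stopped about 2 rad past the release, inside the half-turn limit. I judged the release from the wrist force and a visibly higher cork, not from seeing its underside clear the neck; the mill was not touched.

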